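# Tare the lab balance touch-free

### The arm

A 7-joint arm with a two-finger parallel gripper is mounted at the origin on the work surface. World frame = base frame: x ahead of the robot, y to its left, z up, the work surface at z = 0. Lengths are in m, angles in rad, forces in N, time in s.
With the tool pointing down it reaches from about 0.4 to 0.85 m from the base axis. Payload 10.4 kg.
Tool frame: the origin (TCP) lies between the finger pads, 19 mm behind the fingertips; this is the grasp point; z points along the fingers, y is the line along which they close (so a half turn about z gives the same grasp; the last joint's range is limited). The gripper opens to 87 mm and grips with 3 to 60 N. Pads are 19 mm wide; open, the fingers measure 117 mm over their backs; the gripper's body (75 mm by 190 mm) begins 51 mm behind the grasp point.
Start: joints at [-1.248, 0.332, -0.065, 1.46, 0.022, 1.35, -0.088], TCP at [0.212, 0.588, 0.241] pointing down, gripper open.
Joint ranges: [-2.6, 2.6], [-0.5, 2.12], [-1.47, 1.34], [0.16, 2.42], [-1.27, 4.41], [0.06, 2.06], [-2.6, 2.6]. Speed limits (rad/s): [2.22, 2.22, 2.79, 2.79, 3.14, 3.14, 3.14].

### API

Orientations are given as a unit quaternion [x, y, z, w].
In Python, from bench import r gives the robot as it stands. The module is installed in compiled form; this text tells all that it offers.
- The arm moves only by the shell command python3 -m crank 'ROWS' [FORCE]. ROWS is JSON, a list of rows, each an object of numbers: "claw": the closure, from -1 (fully open) to 1 (shut); "dx", "dy", "dz": the shift along the tool's x, y, z each as a share of 3 cm, from -1 to 1; "ax", "ay", "az": the turn, a rotation vector about the tool's x, y, z each as a share of 6 degrees, from -1 to 1. A call has 1 to 8 rows; each row shifts and turns the commanded pose from where the row before left it, along the tool's axes as they then stand; what a row does not reach is not made up. A row lasts 1/12 s, in which the tool goes at most 41.7 mm and 7.16 degrees, less where a joint would pass 70% of its speed; a pose out of reach is approached as far as the arm can. A call with a number of a shift or a turn outside -1 to 1 is refused whole. A call with a gripper value outside its range is refused whole. The fingers move at their own pace and stop on an object; FORCE is the grip in N (left out, the last holds). Time passes only in rows, so rows that do not move let the fingers close. It gives the time, the measured TCP pose, the force, the opening and the grip force at its end, in the units of the state.
- r.read_state(): the state, without advancing time (a new reading comes with each control period).
- r.camera(name): name is "side" or "top" or "wrist"; returns a dict with "color" (384x512x3 uint8, red, green, blue), "mtx" (3x3 intrinsics, pixels), "R" (3x3) and "t" (3): a world point X has camera coordinates R X + t; the wrist camera has in their place "hand_eye" (4x4, takes a point from camera to tool coordinates, whose origin is the TCP and whose axes are the flange's). Camera axes: x right, y down, z forward; pixel columns grow to the right and rows downward; lengths in m; the calibration is good to about 2 mm. A picture is of the moment at which its call begins: read the wrist's pose just before it. There is no depth.
- r.close_job(): hands the job in; it is judged then, once.
The state is a dict: "time": time; "joint_positions": joint angles; "joint_vel": joint speeds; "joint_torque": joint torques, N m; "ee_pos": TCP position; "eef_rot": TCP orientation; "ft_force": force on the tool from outside, world axes, zero at the start; "torque": the same for the moment, N m; "width": finger opening in m; "grip_force": force on a finger pad.
Only numpy, scipy, OpenCV 4.12 (cv2) and the standard library are available. Lean on these libraries where they do the work, as an engineer would, in place of code of your own. Each camera call takes 0.05 s, during which the arm holds its last target. There are 200 camera calls.

### The job

The empty beaker on the balance is to be tared: with your fingertips gently push the sliding glass door on top of the draft shield forward, towards the display end, until it is fully shut, then point at the touch-free sensor with the green ring, holding the fingertips just above its window without touching it for two seconds, and take your hand well away again. Do not bring your hand low over the sensor with the blue ring, which would print a false record. Do not grip or pick up anything, and leave the beaker, the bottle, the spatula and both sensors where they are.

Things in the scene. Friction and masses are not known exactly. Their poses are not given: they have to be found in the camera images.
- balance: White laboratory balance, 340 mm long (x), 210 mm wide (y), fixed. Origin: centre of its underside. Front with the display: -x end, towards the robot. Glass weighing chamber at x from -110 to +70 mm, 190 mm wide, behind it a tower; both end 205 mm above the bench. Two aluminium guide rails along x, 12 mm wide, at y = -97 and +97 mm, end at 215 mm.
- shield_door (a joint): Sliding glass top door of the draft shield, in metres: 0 = fully shut (front stop), 0.125 = open to the rear stop. It slides along the balance's x axis, grows as the door goes towards +x (rearwards over the tower), needs about 1 to 2 N to slide and stays where it is left. The stops are hard: a push of more than 25 N counts as rough.
- door_handle (a point): Middle of the top edge of the black handle bar upright on the glass door: 64 mm long along the balance's y, 12 mm thick along its x. This point is 234 mm above the bench, the glass around it 24 mm lower. It travels with the door; shut, it is at x = -84 mm, y = 0 in the balance's frame. To shut the door, push on the bar's rear (+x) face.
- tare_sensor: Touch-free tare sensor, a loose white square pod 64 x 64 mm, 33 mm high, with a green ring (46 mm across) around a black round window on top. Origin: centre of its underside, z up.
- tare_window (a point): Centre of the black window (28 mm across) on top of the green-ringed tare sensor, 33 mm above the bench, z up. It answers when the tool point is kept 25 to 75 mm above the window and within 20 mm of its middle sideways; the hand is away once the tool point is more than 150 mm from it.
- print_sensor: Touch-free print sensor, same pod (64 x 64 x 33 mm, loose) but with a blue ring. Origin: centre of its underside. To be left alone.
- print_window (a point): Centre of the black window on top of the blue-ringed print sensor, 33 mm above the bench. It is triggered when the tool point comes within 40 mm of its middle sideways and less than 120 mm above it.
- beaker: Small empty glass beaker, 42 mm across, 58 mm high, loose on the steel pan inside the draft shield. Origin: centre of its underside, 88 mm above the bench.
- bottle: Clear glass bottle with a blue cap, 70 mm across, 143 mm high, loose on the bench. Origin: centre of its underside.
- spatula: Steel weighing spatula lying on the bench beside the balance, 155 mm long along its x, 14 mm wide, 8 mm high. Origin: its middle, at the bench.
Not all that is in view belongs to the job. Several things have the shape of the bottle; the one meant has the colours described above.

How it is judged:
On the way, in this order (a step that is already met when the one before it is completed fails the run):
1. the glass top door is pushed fully shut (value of joint shield_door below 0.004 m), for 0.2 s.
2. with the door shut, the fingertips dwell just above the green-ringed sensor's window (value of joint shield_door below 0.004 m and horizontal distance between the grasp point and tare_window below 0.022 m and z of the grasp point in the frame of tare_window between 0.02 and 0.08 m), for 1.8 s.
At the end, for the whole second after the job is handed in: The glass top door is shut to within 4 mm, the tool point is more than 140 mm from the green-ringed sensor's window, both sensors are within 4 mm, the beaker within 5 mm and the bottle and spatula within 10 mm of where they began, beaker and bottle at rest (value of joint shield_door below 0.004 m and distance between the grasp point and tare_window above 0.14 m and distance of each of tare_sensor, print_sensor from where it was at the start of the episode below 0.004 m and distance of beaker from where it was at the start of the episode below 0.005 m and distance of each of bottle, spatula from where it was at the start of the episode below 0.01 m and linear speed of each of beaker, bottle below 0.02 m/s); the robot touches nothing.
It fails at once if the green-ringed sensor is touched or moved (contact force between any of the arm, the fingers and tare_sensor above 0.3 N or distance of tare_sensor from where it was at the start of the episode above 0.004 m).
It fails at once if the hand is put low over the blue-ringed print sensor (horizontal distance between the grasp point and print_window below 0.04 m and z of the grasp point in the frame of print_window below 0.12 m).
It fails at once if the door or its handle is gripped or shoved hard (contact force between the fingers and balance above 30 N).
It fails at once if the beaker on the pan or the blue-ringed sensor is moved (distance of beaker from where it was at the start of the episode above 0.005 m or distance of print_sensor from where it was at the start of the episode above 0.004 m).
It fails at once if the bottle or the spatula is moved (distance of any of bottle, spatula from where it was at the start of the episode above 0.01 m).
It also fails if it takes over 48 s, if anything falls off the work surface, if the arm or the gripper's body presses on something with over 40 N, if the wrist force passes 120 N, or if a joint passes its speed limit or range.

## Working session

There is one attempt and no reset: what is moved stays moved. The work goes in short steps, Python scripts to look and compute and a shell command to move; the robot and the scene stay as the last step left them, time stands still between calls to the robot, and variables do not carry over. Pictures are saved under pics/ and viewed, at most 10 in all, crops included, and the job is handed in when it is done.

```bash
mkdir -p pics
python3 - <<'E'
from bench import r
import cv2,numpy as np
s=r.read_state();print(s['time'],s['ee_pos'],s['eef_rot'],s['width'])
ims=[]
for n in("top","side"):
    c=r.camera(n);cv2.imwrite(f'pics/{n}.png',c['color'][...,::-1]);print(n,c['mtx'].tolist(),c['R'].tolist(),c['t'].tolist())
    np.savez(f'{n}.npz',**c)
E
```

```text
0.0 [0.21174097 0.58765998 0.24045081] [ 1.72017272e-01  9.85093668e-01 -7.19668980e-04 -7.17677596e-05] 0.08699076415918054
top [[372.2294761594419, 0.0, 258.36288772452684], [0.0, 372.2294761594419, 183.5979978395062], [0.0, 0.0, 1.0]] [[0.009596384280817724, -0.9996691216594307, 0.02386538517177053], [-0.992982194505827, -0.012340129673072206, -0.11761837694018754], [0.11787396151452262, -0.02256919139698742, -0.9927720588315121]] [-0.11817611998777425, 0.5929758803524379, 1.0758594831203745]
side [[356.4154976983578, 0.0, 259.2328480320407], [0.0, 356.4154976983578, 186.72204143126433], [0.0, 0.0, 1.0]] [[-0.7827556848523897, -0.6221406388787176, 0.015315459080554546], [-0.5240622832379169, 0.6456848621138416, -0.55538255475347], [0.33563709735178016, -0.4427551064557144, -0.8314539401486174]] [0.3846513602069061, 0.4326501383252075, 0.9286699837621145]
```

View pics/top.png

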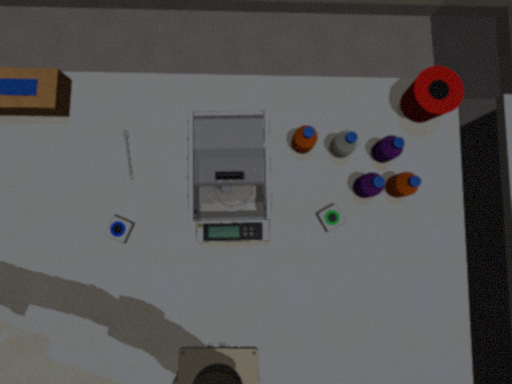

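View pics/side.png

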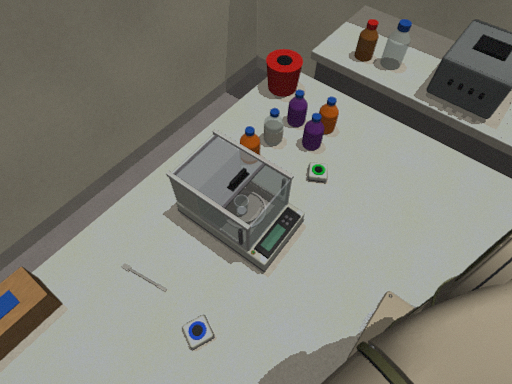

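The top view shows the balance at about (230,175), with the black handle bar at (229,175). The green ring is at (332,217), the blue ring at (118,229), the spatula at (128,155) and the clear bottle with the blue cap at (343,144). The orange and purple bottles are distractors. Next I'll measure these points, and crop both sensors to confirm them.

```bash
cat > h.py <<'E'
import numpy as np,cv2
C={n:dict(np.load(f'{n}.npz')) for n in('top','side')}
def cast(n,uv,z):
    c=C[n];d=c['R'].T@np.linalg.inv(c['mtx'])@[uv[0],uv[1],1];o=-c['R'].T@c['t'];return o+d*(z-o[2])/d[2]
def cen(mask,box):
    x0,y0,x1,y1=box;m=np.zeros_like(mask);m[y0:y1,x0:x1]=mask[y0:y1,x0:x1]
    v,u=np.nonzero(m);return u.mean(),v.mean(),len(u),u.min(),u.max(),v.min(),v.max()
E
python3 - <<'E'
from h import *
B={'top':dict(g=(315,200,350,235),b=(105,215,135,245),h=(212,165,248,184)),'side':dict(g=(305,160,332,185),b=(180,312,215,350),h=(224,166,252,192))}
for n in B:
    i=C[n]['color'].astype(int);R,G,Bl=i[...,0],i[...,1],i[...,2]
    M=dict(g=(G>R+40)&(G>Bl+30),b=(Bl>R+50)&(Bl>G+40),h=i.max(2)<45)
    for k in 'gbh':
        c=cen(M[k],B[n][k]);z=.234 if k=='h' else .033
        print(n,k,np.round(c,1),cast(n,c[:2],z).round(4))
    if n=='top':
        v,u=np.nonzero(M['h'][165:184,212:248]);print(cv2.minAreaRect(np.c_[u+212,v+165].astype(np.float32)))
t=C['top']['color']
for nm,uv,z in(('railL front',(194,219),.215),('railL rear',(190,112),.215),('railR front',(269,218),.215),('railR rear',(265,112),.215),('bottle cap',(351,137),.143),('orangecap',(308,132),.143),('spat0',(126,131),.005),('spat1',(131,178),.005)):print(nm,cast('top',uv,z).round(3))
a=cv2.resize(t[90:250,180:360],None,fx=4,fy=4,interpolation=cv2.INTER_CUBIC)[:600];a=cv2.convertScaleAbs(a,alpha=1.5)
cv2.imwrite('pics/crop.png',a[...,::-1])
E
```

```text
top g [331.7 217.1 116.  325.  339.  210.  224. ] [ 0.4967 -0.3312  0.033 ]
top b [117.1 228.6 128.  110.  124.  221.  236. ] [0.4567 0.3007 0.033 ]
top h [229.3 175.  195.  216.  243.  172.  179. ] [ 0.591  -0.0355  0.234 ]
((229.5, 175.5), (7.0, 27.0), 90.0)
side g [318.2 169.   90.  312.  325.  164.  174. ] [ 0.4982 -0.3308  0.033 ]
side b [196.9 330.  177.  188.  205.  321.  339. ] [0.4572 0.3026 0.033 ]
side h [237.7 179.4 189.  227.  248.  169.  190. ] [ 0.5867 -0.0227  0.234 ]
railL front [0.483 0.05  0.215]
railL rear [0.755 0.069 0.215]
railR front [ 0.487 -0.135  0.215]
railR rear [ 0.758 -0.123  0.215]
bottle cap [ 0.714 -0.363  0.143]
orangecap [ 0.726 -0.245  0.143]
spat0 [0.757 0.299 0.005]
spat1 [0.61  0.277 0.005]
```

View pics/crop.png

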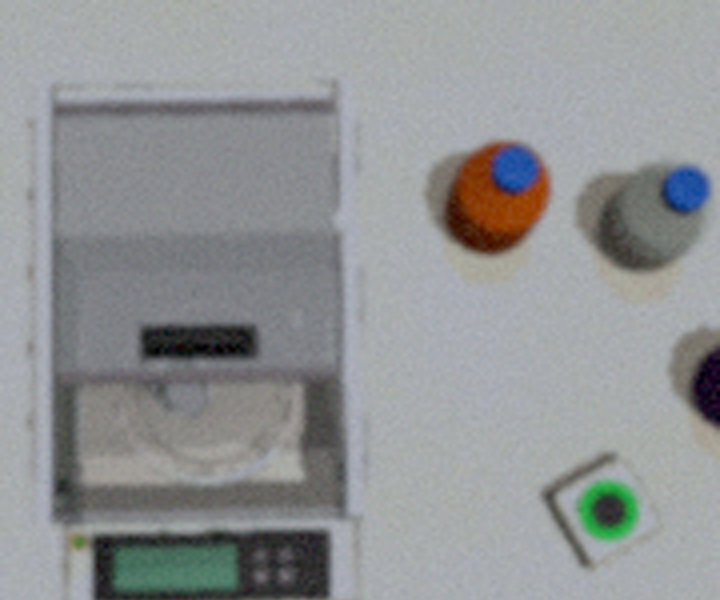

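Ray casts from both views agree: tare window at (0.498, -0.331), print window at (0.457, 0.302), and handle at about (0.591, -0.036) with its rear face near x 0.598. Handle y matches the rail midline, and balance yaw is about +3°. The green-ringed pod at crop (608,510) fits the tare sensor. The clear bottle is to its right, further back. I'll raise the arm, turn it and close the fingers first.

```bash
python3 -m crank '[{"claw":1,"dz":-0.7,"az":-0.96},{"claw":1,"dz":-0.7,"az":-0.96},{"claw":1,"dz":-0.7,"az":-0.96},{"claw":1,"dz":-0.7,"az":-0.96},{"claw":1},{"claw":1}]' 5
python3 -c "
from h import *
print([cast('top',(229.5,v),.234).round(4) for v in (171.5,179.5)])"
```

```text
[array([ 0.5998, -0.0359,  0.234 ]), array([ 0.58  , -0.0363,  0.234 ])]invalid input at $[0]: expected keys claw, dx, dy, dz, ax, ay, az
```

All the keys are required in each row.

```bash
python3 -m crank '[{"claw":1,"dx":0,"dy":0,"dz":-0.7,"ax":0,"ay":0,"az":-0.96},{"claw":1,"dx":0,"dy":0,"dz":-0.7,"ax":0,"ay":0,"az":-0.96},{"claw":1,"dx":0,"dy":0,"dz":-0.7,"ax":0,"ay":0,"az":-0.96},{"claw":1,"dx":0,"dy":0,"dz":-0.7,"ax":0,"ay":0,"az":-0.96},{"claw":1,"dx":0,"dy":0,"dz":0,"ax":0,"ay":0,"az":0},{"claw":1,"dx":0,"dy":0,"dz":0,"ax":0,"ay":0,"az":0}]' 5
```

```text
time: 0.6
ee_pos: [0.212, 0.5883, 0.326]
eef_rot: [-0.028, 1.0, 0.001, 0.0]
ft_force: [-0.4, 1.1, -0.5]
width: 0.0553
grip_force: 0.0
```

```bash
python3 -m crank '[{"claw":1,"dx":-0.6,"dy":-0.98,"dz":0,"ax":0,"ay":0,"az":0},{"claw":1,"dx":-0.6,"dy":-0.98,"dz":0,"ax":0,"ay":0,"az":0},{"claw":1,"dx":-0.6,"dy":-0.98,"dz":0,"ax":0,"ay":0,"az":0},{"claw":1,"dx":-0.6,"dy":-0.98,"dz":0,"ax":0,"ay":0,"az":0},{"claw":1,"dx":-0.6,"dy":-0.98,"dz":0,"ax":0,"ay":0,"az":0},{"claw":1,"dx":-0.6,"dy":-0.98,"dz":0,"ax":0,"ay":0,"az":0},{"claw":1,"dx":-0.6,"dy":-0.98,"dz":0,"ax":0,"ay":0,"az":0},{"claw":1,"dx":-0.6,"dy":-0.98,"dz":0,"ax":0,"ay":0,"az":0}]'
python3 -m crank '[{"claw":1,"dx":-0.6,"dy":-0.98,"dz":0,"ax":0,"ay":0,"az":0},{"claw":1,"dx":-0.6,"dy":-0.98,"dz":0,"ax":0,"ay":0,"az":0},{"claw":1,"dx":-0.6,"dy":-0.98,"dz":0,"ax":0,"ay":0,"az":0},{"claw":1,"dx":-0.6,"dy":-0.98,"dz":0,"ax":0,"ay":0,"az":0},{"claw":1,"dx":-0.6,"dy":-0.98,"dz":0,"ax":0,"ay":0,"az":0},{"claw":1,"dx":-0.6,"dy":-0.98,"dz":0,"ax":0,"ay":0,"az":0},{"claw":1,"dx":-0.6,"dy":-0.98,"dz":0,"ax":0,"ay":0,"az":0},{"claw":1,"dx":-0.6,"dy":-0.98,"dz":0,"ax":0,"ay":0,"az":0}]'
```

```text
time: 1.27
ee_pos: [0.3692, 0.3593, 0.3238]
eef_rot: [-0.027, 1.0, -0.001, -0.001]
ft_force: [0.6, 0.5, -0.1]
width: 0.0034
grip_force: 0.0
time: 1.93
ee_pos: [0.5261, 0.1329, 0.3239]
eef_rot: [-0.027, 1.0, -0.0, -0.001]
ft_force: [0.2, 0.6, -0.4]
width: 0.0005
grip_force: 0.0
```

```bash
python3 -m crank '[{"claw":1,"dx":-0.6,"dy":-0.95,"dz":0,"ax":0,"ay":0,"az":0},{"claw":1,"dx":-0.6,"dy":-0.95,"dz":0,"ax":0,"ay":0,"az":0},{"claw":1,"dx":-0.6,"dy":-0.95,"dz":0,"ax":0,"ay":0,"az":0},{"claw":1,"dx":-0.6,"dy":-0.95,"dz":0,"ax":0,"ay":0,"az":0},{"claw":1,"dx":-0.6,"dy":-0.95,"dz":0,"ax":0,"ay":0,"az":0},{"claw":1,"dx":-0.6,"dy":-0.8,"dz":0,"ax":0,"ay":0,"az":0},{"claw":1,"dx":0,"dy":0,"dz":0,"ax":0,"ay":0,"az":0},{"claw":1,"dx":0,"dy":0,"dz":0,"ax":0,"ay":0,"az":0}]'
python3 - <<'E'
from bench import r
import cv2
s=r.read_state();print(s['ee_pos'],s['eef_rot'])
c=r.camera('wrist');cv2.imwrite('pics/w1.png',c['color'][...,::-1]);print(c['mtx'].tolist(),c['hand_eye'].tolist())
E
```

```text
time: 2.6
ee_pos: [0.643, -0.0274, 0.323]
eef_rot: [-0.026, 1.0, -0.001, -0.002]
ft_force: [-0.2, 0.3, -0.2]
width: 0.0007
grip_force: 0.0
[ 0.6429644  -0.02743437  0.32303663] [-2.58178244e-02  9.99665254e-01 -5.63423234e-04 -1.58191243e-03]
[[316.94005228109137, 0.0, 252.97660647632983], [0.0, 316.94005228109137, 194.82175327796276], [0.0, 0.0, 1.0]] [[-0.001154921107797964, -0.9693124421659314, -0.24582932213133296, 0.06747069130608874], [0.9999991938633902, -0.0012491955645515254, 0.00022755880445616316, -0.000911458084494679], [-0.0005276644793269055, -0.24582886114685035, 0.9693131034900115, -0.14344507540777401], [0.0, 0.0, 0.0, 1.0]]
```

View pics/w1.png

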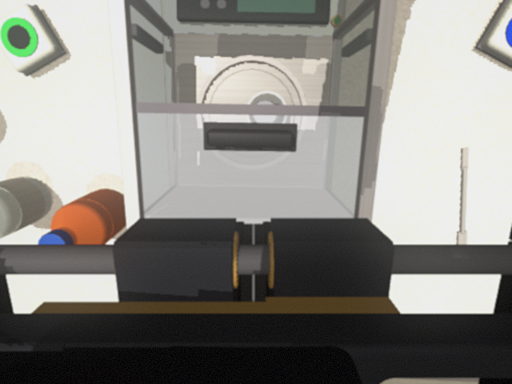

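The wrist view shows the black bar at columns 205–297 and rows 122–151, square to the image. The fingertips are at about (253,218), behind it. I'll cast the bar edges onto z = 0.234.

Run:
```python
from scipy.spatial.transform import Rotation as Ro
import numpy as np
K=np.array([[316.94,0,252.98],[0,316.94,194.82],[0,0,1]])
H=np.array([[-0.001155,-0.969312,-0.245829,0.067471],[1,-0.001249,0.000228,-0.000911],[-0.000528,-0.245829,0.969313,-0.143445],[0,0,0,1]])
T=np.eye(4);T[:3,:3]=Ro.from_quat([-2.58178244e-02,9.99665254e-01,-5.63423234e-04,-1.58191243e-03]).as_matrix();T[:3,3]=[0.64296,-0.02743,0.32304]
M=T@H;print('x axis',T[:3,0],T[:3,1])
for u,v,z in((205,122,.234),(297,122,.234),(205,151,.234),(297,151,.234),(250,128,.234),(250,151,.234),(250,151,.21),(137,214,.205),(371,120,.205),(20,38,.033)):
    d=M[:3,:3]@np.linalg.inv(K)@[u,v,1];o=M[:3,3];print(u,v,z,(o+d*(z-o[2])/d[2]).round(4))
```

```text
x axis [-0.99866187 -0.05161658  0.00319186] [-0.05162015  0.99866624 -0.00104479]
205 122 0.234 [ 0.5823 -0.0658  0.234 ]
297 122 0.234 [ 5.79e-01 -1.00e-04  2.34e-01]
205 151 0.234 [ 0.603  -0.0656  0.234 ]
297 151 0.234 [0.5996 0.0017 0.234 ]
250 128 0.234 [ 0.5849 -0.0335  0.234 ]
250 151 0.234 [ 0.6013 -0.0327  0.234 ]
250 151 0.21 [ 0.6039 -0.0328  0.21  ]
137 214 0.205 [ 0.6636 -0.1277  0.205 ]
371 120 0.205 [0.5748 0.0631 0.205 ]
20 38 0.033 [ 0.4966 -0.3288  0.033 ]
```

```bash
python3 -m crank '[{"claw":1,"dx":0,"dy":-0.2,"dz":0.6,"ax":0,"ay":0,"az":0},{"claw":1,"dx":0,"dy":0,"dz":0.6,"ax":0,"ay":0,"az":0},{"claw":1,"dx":0,"dy":0,"dz":0.6,"ax":0,"ay":0,"az":0},{"claw":1,"dx":0,"dy":0,"dz":0.5,"ax":0,"ay":0,"az":0},{"claw":1,"dx":0,"dy":0,"dz":0.3,"ax":0,"ay":0,"az":0},{"claw":1,"dx":0,"dy":0,"dz":0.2,"ax":0,"ay":0,"az":0},{"claw":1,"dx":0,"dy":0,"dz":0,"ax":0,"ay":0,"az":0},{"claw":1,"dx":0,"dy":0,"dz":0,"ax":0,"ay":0,"az":0}]'
```

```text
time: 3.32
ee_pos: [0.6434, -0.031, 0.2418]
eef_rot: [-0.028, 1.0, 0.0, 0.0]
ft_force: [0.3, -0.3, 0.0]
width: 0.0007
grip_force: 0.0
```

```bash
python3 -m crank '[{"claw":1,"dx":0.1,"dy":0,"dz":0.13,"ax":0,"ay":0,"az":0},{"claw":1,"dx":0.2,"dy":0,"dz":0,"ax":0,"ay":0,"az":0},{"claw":1,"dx":0.2,"dy":0,"dz":0,"ax":0,"ay":0,"az":0},{"claw":1,"dx":0.2,"dy":0,"dz":0,"ax":0,"ay":0,"az":0},{"claw":1,"dx":0.15,"dy":0,"dz":0,"ax":0,"ay":0,"az":0},{"claw":1,"dx":0.1,"dy":0,"dz":0,"ax":0,"ay":0,"az":0},{"claw":1,"dx":0.1,"dy":0,"dz":0,"ax":0,"ay":0,"az":0},{"claw":1,"dx":0.1,"dy":0,"dz":0,"ax":0,"ay":0,"az":0}]'
python3 -m crank '[{"claw":1,"dx":0.1,"dy":0,"dz":0,"ax":0,"ay":0,"az":0},{"claw":1,"dx":0.1,"dy":0,"dz":0,"ax":0,"ay":0,"az":0},{"claw":1,"dx":0.1,"dy":0,"dz":0,"ax":0,"ay":0,"az":0},{"claw":1,"dx":0.1,"dy":0,"dz":0,"ax":0,"ay":0,"az":0},{"claw":1,"dx":0.1,"dy":0,"dz":0,"ax":0,"ay":0,"az":0},{"claw":1,"dx":0.1,"dy":0,"dz":0,"ax":0,"ay":0,"az":0}]'
```

```text
time: 3.98
ee_pos: [0.6088, -0.0335, 0.2375]
eef_rot: [-0.028, 1.0, 0.0, 0.0]
ft_force: [1.5, 0.3, -0.2]
width: 0.0005
grip_force: 0.7
time: 4.48
ee_pos: [0.5907, -0.0344, 0.2373]
eef_rot: [-0.028, 1.0, 0.0, 0.0]
ft_force: [0.8, 1.4, 0.7]
width: 0.0006
grip_force: 0.7
```

```bash
python3 -m crank '[{"claw":1,"dx":0.15,"dy":0,"dz":0,"ax":0,"ay":0,"az":0},{"claw":1,"dx":0.15,"dy":0,"dz":0,"ax":0,"ay":0,"az":0},{"claw":1,"dx":0.15,"dy":0,"dz":0,"ax":0,"ay":0,"az":0},{"claw":1,"dx":0.15,"dy":0,"dz":0,"ax":0,"ay":0,"az":0},{"claw":1,"dx":0.15,"dy":0,"dz":0,"ax":0,"ay":0,"az":0},{"claw":1,"dx":0.15,"dy":0,"dz":0,"ax":0,"ay":0,"az":0},{"claw":1,"dx":0.15,"dy":0,"dz":0,"ax":0,"ay":0,"az":0},{"claw":1,"dx":0,"dy":0,"dz":0,"ax":0,"ay":0,"az":0}]'
python3 - <<'E'
from bench import r
import cv2
s=r.read_state();print(s['ee_pos'],s['ft_force'])
cv2.imwrite('pics/w2.png',r.camera('wrist')['color'][...,::-1])
E
```

```text
time: 5.15
ee_pos: [0.5586, -0.0366, 0.2374]
eef_rot: [-0.028, 1.0, 0.0, -0.0]
ft_force: [-1.1, 0.0, 0.3]
width: 0.0001
grip_force: 0.0
[ 0.55863744 -0.03658587  0.23739324] [-1.05292571  0.02635075  0.26526137]
```

View pics/w2.png

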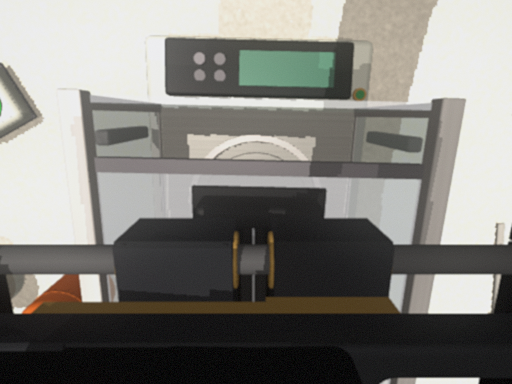

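The door has moved along with the fingers. Its front edge is at row 165 and the chamber front at about row 103, so roughly 30 mm is left. I'll slow down from here.

```bash
python3 -m crank '[{"claw":1,"dx":0.1,"dy":0,"dz":0,"ax":0,"ay":0,"az":0},{"claw":1,"dx":0.1,"dy":0,"dz":0,"ax":0,"ay":0,"az":0},{"claw":1,"dx":0.1,"dy":0,"dz":0,"ax":0,"ay":0,"az":0},{"claw":1,"dx":0.1,"dy":0,"dz":0,"ax":0,"ay":0,"az":0},{"claw":1,"dx":0.1,"dy":0,"dz":0,"ax":0,"ay":0,"az":0},{"claw":1,"dx":0.1,"dy":0,"dz":0,"ax":0,"ay":0,"az":0},{"claw":1,"dx":0,"dy":0,"dz":0,"ax":0,"ay":0,"az":0}]'
python3 -m crank '[{"claw":1,"dx":0.04,"dy":0,"dz":0,"ax":0,"ay":0,"az":0},{"claw":1,"dx":0.04,"dy":0,"dz":0,"ax":0,"ay":0,"az":0},{"claw":1,"dx":0.04,"dy":0,"dz":0,"ax":0,"ay":0,"az":0},{"claw":1,"dx":0.04,"dy":0,"dz":0,"ax":0,"ay":0,"az":0}]'
python3 - <<'E'
from bench import r
import cv2
s=r.read_state();print(s['ee_pos'],s['ft_force'])
cv2.imwrite('pics/w3.png',r.camera('wrist')['color'][...,::-1])
E
```

```text
time: 5.78
ee_pos: [0.5409, -0.0374, 0.2373]
eef_rot: [-0.028, 1.0, 0.0, -0.0]
ft_force: [0.2, 0.9, 0.2]
width: 0.0003
grip_force: 0.0
time: 6.12
ee_pos: [0.5367, -0.0376, 0.2373]
eef_rot: [-0.028, 1.0, 0.0, 0.0]
ft_force: [1.8, 0.3, 0.0]
width: 0.0004
grip_force: 0.6
[ 0.53674202 -0.03756475  0.23730338] [1.75104526 0.25916205 0.0207849 ]
```

View pics/w3.png

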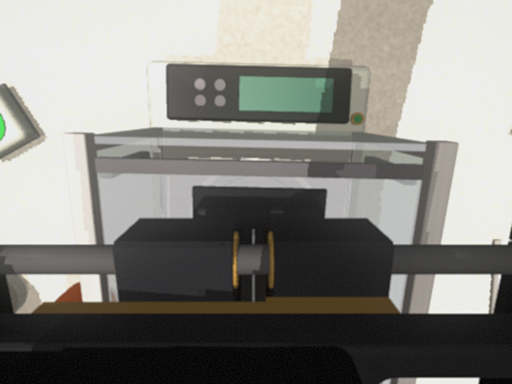

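The door's front edge (row ~158) is now about 8–11 mm from the chamber front (row ~142). I'll go on in 1 mm rows and watch the force.

```bash
python3 -m crank '[{"claw":1,"dx":0.04,"dy":0,"dz":0,"ax":0,"ay":0,"az":0},{"claw":1,"dx":0.04,"dy":0,"dz":0,"ax":0,"ay":0,"az":0},{"claw":1,"dx":0.04,"dy":0,"dz":0,"ax":0,"ay":0,"az":0},{"claw":1,"dx":0.04,"dy":0,"dz":0,"ax":0,"ay":0,"az":0}]' | grep -E 'pos|ft'
python3 -m crank '[{"claw":1,"dx":0.03,"dy":0,"dz":0,"ax":0,"ay":0,"az":0},{"claw":1,"dx":0.03,"dy":0,"dz":0,"ax":0,"ay":0,"az":0}]'| grep -E 'pos|ft'
python3 -m crank '[{"claw":1,"dx":0.03,"dy":0,"dz":0,"ax":0,"ay":0,"az":0},{"claw":1,"dx":0.03,"dy":0,"dz":0,"ax":0,"ay":0,"az":0}]'| grep -E 'pos|ft'
```

```text
ee_pos: [0.5319, -0.0378, 0.2373]
ft_force: [1.1, 0.6, -0.5]
ee_pos: [0.5301, -0.0379, 0.2373]
ft_force: [1.4, 1.1, -0.5]
ee_pos: [0.5283, -0.038, 0.2373]
ft_force: [0.7, 1.6, -0.4]
```

```bash
python3 -m crank '[{"claw":1,"dx":0.03,"dy":0,"dz":0,"ax":0,"ay":0,"az":0},{"claw":1,"dx":0.03,"dy":0,"dz":0,"ax":0,"ay":0,"az":0}]' | grep -E 'pos|ft'
python3 -m crank '[{"claw":1,"dx":0.03,"dy":0,"dz":0,"ax":0,"ay":0,"az":0}]'| grep -E 'pos|ft'
python3 -m crank '[{"claw":1,"dx":0.03,"dy":0,"dz":0,"ax":0,"ay":0,"az":0}]'| grep -E 'pos|ft'
```

```text
ee_pos: [0.5266, -0.0381, 0.2374]
ft_force: [5.2, 2.2, -1.1]
ee_pos: [0.5265, -0.0381, 0.2375]
ft_force: [9.4, 0.2, -6.0]
ee_pos: [0.5263, -0.0381, 0.2376]
ft_force: [14.7, 1.6, -7.2]
```

The door is on its stop: at TCP x 0.5265 the force climbed to about 15 N with no further travel. That makes about 84 mm of travel, which fits the estimate. I'll back off, lift and check.

```bash
python3 -m crank '[{"claw":1,"dx":-0.05,"dy":0,"dz":0,"ax":0,"ay":0,"az":0},{"claw":1,"dx":-0.15,"dy":0,"dz":0,"ax":0,"ay":0,"az":0},{"claw":1,"dx":-0.5,"dy":0,"dz":0,"ax":0,"ay":0,"az":0},{"claw":1,"dx":-0.3,"dy":0,"dz":0,"ax":0,"ay":0,"az":0},{"claw":1,"dx":0,"dy":0,"dz":-0.9,"ax":0,"ay":0,"az":0},{"claw":1,"dx":0,"dy":0,"dz":-0.9,"ax":0,"ay":0,"az":0},{"claw":1,"dx":0,"dy":0,"dz":-0.9,"ax":0,"ay":0,"az":0},{"claw":1,"dx":0,"dy":0,"dz":0,"ax":0,"ay":0,"az":0}]'
python3 - <<'E'
from bench import r
import cv2
from h import *
s=r.read_state();print(s['ee_pos'],s['eef_rot'])
cv2.imwrite('pics/w4.png',r.camera('wrist')['color'][...,::-1])
print(cast('top',(374,180),.143),cast('top',(351,137),.143))
E
```

```text
time: 7.83
ee_pos: [0.5565, -0.037, 0.3234]
eef_rot: [-0.028, 1.0, 0.0, 0.003]
ft_force: [0.5, -0.9, -0.1]
width: 0.0008
grip_force: 0.0
[ 0.5564699  -0.03699331  0.32339504] [-2.79434328e-02  9.99604563e-01  1.01578508e-04  3.14194623e-03]
[ 0.59536588 -0.42408936  0.143     ] [ 0.71412816 -0.36344007  0.143     ]
```

View pics/w4.png

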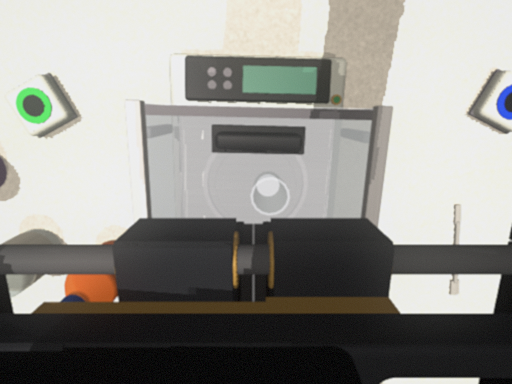

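The door's front edge now coincides with the chamber front at row 108, so it is shut. The green ring is at (34,105), on the robot's right. I'll move above it at a safe height.

```bash
python3 -m crank '[{"claw":1,"dx":0.26,"dy":-0.97,"dz":0,"ax":0,"ay":0,"az":0},{"claw":1,"dx":0.26,"dy":-0.97,"dz":0,"ax":0,"ay":0,"az":0},{"claw":1,"dx":0.26,"dy":-0.97,"dz":0,"ax":0,"ay":0,"az":0},{"claw":1,"dx":0.26,"dy":-0.97,"dz":0,"ax":0,"ay":0,"az":0},{"claw":1,"dx":0.26,"dy":-0.97,"dz":0,"ax":0,"ay":0,"az":0},{"claw":1,"dx":0.26,"dy":-0.97,"dz":0,"ax":0,"ay":0,"az":0},{"claw":1,"dx":0.26,"dy":-0.97,"dz":0,"ax":0,"ay":0,"az":0},{"claw":1,"dx":0.26,"dy":-0.97,"dz":0,"ax":0,"ay":0,"az":0}]' | grep pos
python3 -m crank '[{"claw":1,"dx":0.26,"dy":-0.97,"dz":0,"ax":0,"ay":0,"az":0},{"claw":1,"dx":0.26,"dy":-0.97,"dz":0,"ax":0,"ay":0,"az":0},{"claw":1,"dx":0,"dy":0,"dz":0,"ax":0,"ay":0,"az":0},{"claw":1,"dx":0,"dy":0,"dz":0,"ax":0,"ay":0,"az":0}]' | grep pos
python3 - <<'E'
from bench import r
import cv2,numpy as np
from scipy.spatial.transform import Rotation as Ro
s=r.read_state();c=r.camera('wrist');i=c['color'].astype(int);cv2.imwrite('pics/w5.png',c['color'][...,::-1])
m=((i[...,1]>i[...,0]+60)&(i[...,1]>i[...,2]+60));v,u=np.nonzero(m);print(len(u),u.min(),u.max(),v.min(),v.max())
T=np.eye(4);T[:3,:3]=Ro.from_quat(s['eef_rot']).as_matrix();T[:3,3]=s['ee_pos'];M=T@c['hand_eye']
d=M[:3,:3]@np.linalg.inv(c['mtx'])@[(u.min()+u.max())/2,(v.min()+v.max())/2,1];o=M[:3,3];p=o+d*(.033-o[2])/d[2];print(s['ee_pos'],p,'tool delta to 52mm above',T[:3,:3].T@(p+[0,0,.052]-s['ee_pos'])/.03)
E
```

```text
ee_pos: [0.5048, -0.2738, 0.3174]
ee_pos: [0.492, -0.3333, 0.3172]
539 239 271 153 185
[ 0.49195736 -0.33334022  0.31716936] [ 0.49587212 -0.3311331   0.033     ] tool delta to 52mm above [-0.15120224  0.06638088  7.73866676]
```

View pics/w5.png

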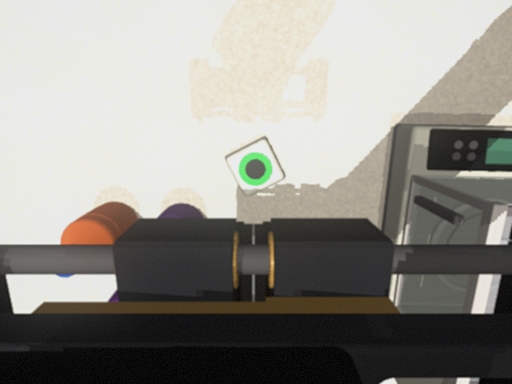

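The green pod is centred at (255,169). The cast gives (0.496, -0.331), the same as the fixed cameras. I'll descend to about 52 mm above the window.

```bash
python3 -m crank '[{"claw":1,"dx":-0.15,"dy":0.07,"dz":0.9,"ax":0,"ay":0,"az":0},{"claw":1,"dx":0,"dy":0,"dz":0.9,"ax":0,"ay":0,"az":0},{"claw":1,"dx":0,"dy":0,"dz":0.9,"ax":0,"ay":0,"az":0},{"claw":1,"dx":0,"dy":0,"dz":0.9,"ax":0,"ay":0,"az":0},{"claw":1,"dx":0,"dy":0,"dz":0.9,"ax":0,"ay":0,"az":0},{"claw":1,"dx":0,"dy":0,"dz":0.9,"ax":0,"ay":0,"az":0},{"claw":1,"dx":0,"dy":0,"dz":0.7,"ax":0,"ay":0,"az":0},{"claw":1,"dx":0,"dy":0,"dz":0,"ax":0,"ay":0,"az":0}]'
python3 -m crank '[{"claw":1,"dx":0,"dy":0,"dz":0.5,"ax":0,"ay":0,"az":0},{"claw":1,"dx":0,"dy":0,"dz":0.5,"ax":0,"ay":0,"az":0},{"claw":1,"dx":0,"dy":0,"dz":0.4,"ax":0,"ay":0,"az":0},{"claw":1,"dx":0,"dy":0,"dz":0,"ax":0,"ay":0,"az":0},{"claw":1,"dx":0,"dy":0,"dz":0,"ax":0,"ay":0,"az":0}]'
```

```text
time: 9.6
ee_pos: [0.4962, -0.3259, 0.1306]
eef_rot: [-0.029, 1.0, 0.002, -0.003]
ft_force: [-0.5, 0.7, -0.9]
width: 0.0004
grip_force: 0.0
time: 10.02
ee_pos: [0.4979, -0.3286, 0.0936]
eef_rot: [-0.029, 1.0, 0.0, -0.0]
ft_force: [-0.6, -0.0, -0.5]
width: 0.0006
grip_force: 0.0
```

```bash
python3 -m crank '[{"claw":1,"dx":0,"dy":-0.05,"dz":0.27,"ax":0,"ay":0,"az":0},{"claw":1,"dx":0,"dy":0,"dz":0,"ax":0,"ay":0,"az":0},{"claw":1,"dx":0,"dy":0,"dz":0,"ax":0,"ay":0,"az":0},{"claw":1,"dx":0,"dy":0,"dz":0,"ax":0,"ay":0,"az":0},{"claw":1,"dx":0,"dy":0,"dz":0,"ax":0,"ay":0,"az":0},{"claw":1,"dx":0,"dy":0,"dz":0,"ax":0,"ay":0,"az":0},{"claw":1,"dx":0,"dy":0,"dz":0,"ax":0,"ay":0,"az":0},{"claw":1,"dx":0,"dy":0,"dz":0,"ax":0,"ay":0,"az":0}]'
python3 -m crank '[{"claw":1,"dx":0,"dy":0,"dz":0,"ax":0,"ay":0,"az":0},{"claw":1,"dx":0,"dy":0,"dz":0,"ax":0,"ay":0,"az":0},{"claw":1,"dx":0,"dy":0,"dz":0,"ax":0,"ay":0,"az":0},{"claw":1,"dx":0,"dy":0,"dz":0,"ax":0,"ay":0,"az":0},{"claw":1,"dx":0,"dy":0,"dz":0,"ax":0,"ay":0,"az":0},{"claw":1,"dx":0,"dy":0,"dz":0,"ax":0,"ay":0,"az":0},{"claw":1,"dx":0,"dy":0,"dz":0,"ax":0,"ay":0,"az":0},{"claw":1,"dx":0,"dy":0,"dz":0,"ax":0,"ay":0,"az":0}]' |grep -E 'time|pos'
python3 -m crank '[{"claw":1,"dx":0,"dy":0,"dz":0,"ax":0,"ay":0,"az":0},{"claw":1,"dx":0,"dy":0,"dz":0,"ax":0,"ay":0,"az":0},{"claw":1,"dx":0,"dy":0,"dz":0,"ax":0,"ay":0,"az":0},{"claw":1,"dx":0,"dy":0,"dz":0,"ax":0,"ay":0,"az":0},{"claw":1,"dx":0,"dy":0,"dz":0,"ax":0,"ay":0,"az":0},{"claw":1,"dx":0,"dy":0,"dz":0,"ax":0,"ay":0,"az":0},{"claw":1,"dx":0,"dy":0,"dz":0,"ax":0,"ay":0,"az":0},{"claw":1,"dx":0,"dy":0,"dz":0,"ax":0,"ay":0,"az":0}]' |grep -E 'time|pos'
python3 -m crank '[{"claw":1,"dx":0,"dy":0,"dz":0,"ax":0,"ay":0,"az":0},{"claw":1,"dx":0,"dy":0,"dz":0,"ax":0,"ay":0,"az":0},{"claw":1,"dx":0,"dy":0,"dz":0,"ax":0,"ay":0,"az":0},{"claw":1,"dx":0,"dy":0,"dz":0,"ax":0,"ay":0,"az":0},{"claw":1,"dx":0,"dy":0,"dz":0,"ax":0,"ay":0,"az":0},{"claw":1,"dx":0,"dy":0,"dz":0,"ax":0,"ay":0,"az":0},{"claw":1,"dx":0,"dy":0,"dz":0,"ax":0,"ay":0,"az":0},{"claw":1,"dx":0,"dy":0,"dz":0,"ax":0,"ay":0,"az":0}]' |grep -E 'time|pos'
```

```text
time: 10.68
ee_pos: [0.4978, -0.3306, 0.0853]
eef_rot: [-0.028, 1.0, 0.0, 0.0]
ft_force: [0.2, 0.5, -0.2]
width: 0.0007
grip_force: 0.0
time: 11.35
ee_pos: [0.4977, -0.3306, 0.0852]
time: 12.02
ee_pos: [0.4977, -0.3306, 0.0852]
time: 12.68
ee_pos: [0.4977, -0.3306, 0.0852]
```

The dwell lasted over 2.5 s at 52 mm above the window. Now I'll retract straight up and check with the fixed cameras.

```bash
python3 -m crank '[{"claw":1,"dx":0,"dy":0,"dz":-0.9,"ax":0,"ay":0,"az":0},{"claw":1,"dx":0,"dy":0,"dz":-0.9,"ax":0,"ay":0,"az":0},{"claw":1,"dx":0,"dy":0,"dz":-0.9,"ax":0,"ay":0,"az":0},{"claw":1,"dx":0,"dy":0,"dz":-0.9,"ax":0,"ay":0,"az":0},{"claw":1,"dx":0,"dy":0,"dz":-0.9,"ax":0,"ay":0,"az":0},{"claw":1,"dx":0,"dy":0,"dz":-0.9,"ax":0,"ay":0,"az":0},{"claw":1,"dx":0,"dy":0,"dz":-0.9,"ax":0,"ay":0,"az":0},{"claw":1,"dx":0,"dy":0,"dz":-0.7,"ax":0,"ay":0,"az":0}]' | grep pos
python3 -m crank '[{"claw":1,"dx":0,"dy":0,"dz":0,"ax":0,"ay":0,"az":0},{"claw":1,"dx":0,"dy":0,"dz":0,"ax":0,"ay":0,"az":0},{"claw":1,"dx":0,"dy":0,"dz":0,"ax":0,"ay":0,"az":0},{"claw":1,"dx":0,"dy":0,"dz":0,"ax":0,"ay":0,"az":0}]' | grep -E 'pos|ft'
python3 - <<'E'
from bench import r
import cv2,numpy as np
t=r.camera('side')['color'];cv2.imwrite('pics/end.png',t[...,::-1])
E
```

```text
ee_pos: [0.4978, -0.3309, 0.2976]
ee_pos: [0.4973, -0.3303, 0.2939]
ft_force: [-0.4, 0.1, -0.2]
```

View pics/end.png

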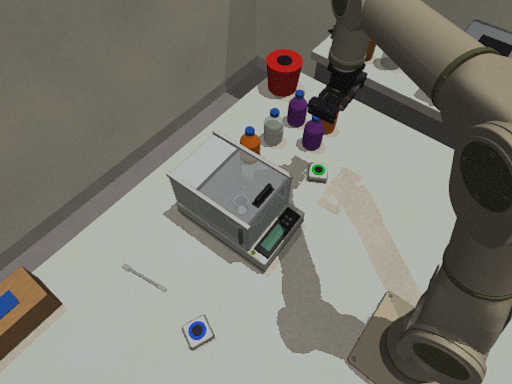

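The door is shut with its handle at (263,195). The green pod (318,170), blue pod (198,331), spatula, beaker and bottle are all where they began. The hand is 0.26 m from the tare window.

```bash
python3 -c "
from bench import r
print(r.close_job())"
```

```text
the job is handed in; nothing more can be done
None
```

The job is handed in, though it returned no verdict: I pushed the door shut to its stop (about 15 N at the last reading), held the fingertips 52 mm above the green-ringed window for over 2 s, then raised the hand 0.26 m clear, with nothing else visibly moved in the final side view.

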